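# Seat the keyed tube block in the bench mixer and close its catch

## Robot

A 6-joint arm with a two-finger parallel gripper is mounted at the origin on the work surface. World frame = base frame: x ahead of the robot, y to its left, z up, the work surface at z = 0. Lengths are in m, angles in rad, forces in N, time in s.
With the tool pointing down it reaches from about 0.375 to 0.975 m from the base axis. Payload 3.8 kg.
Tool frame: the origin (TCP) lies on the centre line of the jaws, within the pads' length; the fingertips stand 25 mm ahead of it and the grasp point (between the pads) lies 6 mm ahead of it; z points along the fingers, y is the line along which they close (so a half turn about z gives the same grasp; the last joint's range is limited). The gripper opens to 85 mm and grips with 20 to 120 N. Pads are 22 mm wide; open, the fingers measure 114 mm over their backs; the gripper's body (76 mm by 85 mm) begins 54 mm behind the grasp point. The pads swing forward as they close: fully open they stand 13 mm farther back than shut.
Start: joints at [-1.294, 0.264, 1.604, -0, 1.274, -0.037], TCP at [0.208, -0.642, 0.256] pointing down, gripper open.
Joint ranges: [-2.63, 2.63], [-0.94, 2.18], [0.31, 2.57], [-1.31, 4.45], [0, 2.66], [-2.55, 2.55]. Speed limits (rad/s): [2.57, 2.57, 3.14, 3.14, 3.14, 3.14].

## Interface

Orientations are given as a rotation vector (axis times angle).
In Python, from workcell import bot gives the robot as it stands. The module is installed in compiled form; this text tells all that it offers.
- The arm moves only by the tool play_rows, never from a script. Its argument "commands" is a list that holds one entry, the list of rows, each a list of 7 numbers: the shift along the tool's x, y, z as a fraction of full scale, then the turn, a rotation vector about the tool's x, y, z as a fraction of full scale, then the closure, from -1 (fully open) to 1 (shut). A call has 1 to 8 rows; each row is the pose to reach, as a shift and turn from the pose commanded when the call began, along the tool's axes at that moment, turning the shorter way round; what a row does not reach only later rows make up. Full scale, the value 1, is 60 cm for a shift and 180 degrees for a turn. A row lasts 1/10 s, in which the tool goes at most 50 mm and 8.59 degrees, less where a joint would pass 70% of its speed; a pose out of reach is approached as far as the arm can. A call with a number of a shift or a turn outside -1 to 1 is refused whole. A call with a gripper value outside its range is refused whole. The fingers move at their own pace and stop on an object; "force" is the grip in N (left out, the last holds). Time passes only in rows, so rows that repeat a pose let the fingers close. It gives the time, the measured TCP pose, the force, the opening and the grip force at its end, in the units of the state.
- bot.read_state(): the state, without advancing time (a new reading comes with each control period).
- bot.read_camera(name): name is "scene" or "top"; returns the picture (400x640x3 uint8, blue, green, red); there is no depth.
- bot.camera_params(name): a dict with "fov_y" (degrees; the focal length in pixels is half the picture's height over the tangent of half this angle, whatever the lens; pixels are square), "cx", "cy" (the principal point, pixels), "rvec" (rotation vector, rad) and "tvec" (3), from world to camera coordinates, as OpenCV has them. Camera axes: x right, y down, z forward; pixel columns grow to the right and rows downward; lengths in m; the calibration is good to about 2 mm. A picture is of the moment at which its call begins. camera_params takes no time and is no camera call.
- bot.finish_job(): hands the job in; it is judged then, once.
The state is a dict: "time": time; "q": joint angles; "joint_vel": joint speeds; "joint_torque": joint torques, N m; "tool_pos": TCP position; "tcp_rot": TCP orientation; "wrist_force": force on the tool from outside, world axes, zero at the start; "torque": the same for the moment, N m; "width": opening from 0.0 (shut) to 1.0 (fully open); "grip_force": force on a finger pad.
Only numpy, scipy, OpenCV 4.12 (cv2) and the standard library are available. Lean on these libraries where they do the work, as an engineer would, in place of code of your own. Each camera call takes 0.05 s, during which the arm holds its last target. There are 200 camera calls.

## Task

Pick up the aluminium tube block by its fin and put it into the mixer's pocket with its key towards the keyway, feeling gently about, without forcing it, until it drops fully home in the seat. Then, leaving the block seated, swing the steel catch fully shut over it and let go of everything. Leave the bottle, the tip box and the timer where they are.

Things in the scene. Friction and masses are not known exactly. Their poses are not given: they have to be found in the camera images.
- block: Loose aluminium tube block, 0.25 to 0.45 kg: body 70 (x) x 50 (y) x 30 (z) mm with eight dark wells on top, a key on its -x end and an upright black fin on top. Origin at the centre of the body's underside, key not counted; z up, x lengthwise, away from the key. It starts upright on the bench.
- key (a point): Top of the key's outer end: the key stands 7 mm out of the middle of the block's -x end (to block x = -42 mm), 10 mm wide in y, over the full 30 mm body height.
- fin (a point): Middle of the top of the block's fin, 66 mm above the block's underside. The fin is 30 (x) x 12 (y) x 36 (z) mm, centred on the body's top; grip it across y.
- mixer: Bench mixer fixed to the bench: white and blue housing, x -100..120, y -100..90 mm in its own frame, flat top 58 mm above the bench. Origin on the bench under the pocket's nominal centre; z up. Pressing the block against the mixer with more than 35 N before it is home damages it.
- pocket (a point): Nominal centre of the loose rectangular pocket in the mixer's top, level with the top (58 mm above the bench). Pocket: mixer x -51..44, y -34..34 mm, 14 mm deep, room for the block to shift about 9 mm each way.
- pocket_floor (a point): Nominal centre of the pocket's floor, 44 mm above the bench: a grey frame, square to the mixer, with the seat opening in it. The frame is adjustable: the opening's true centre is anywhere up to 5.5 mm in mixer x and up to 5.5 mm in mixer y from this point (not shown in any pose); light loads do not move it.
- seat_floor (a point): Nominal centre of the seat's floor, 30 mm above the bench. Seat opening: 73 (x) x 53 (y) mm plus a keyway 14 mm wide at its -x end, to 45 mm from its centre, so the block has 1.5 mm play each side. Once in line it drops 14 mm from the grey frame: home is the block's origin 30 mm above the mixer's, x axes parallel.
- catch (a joint): Angle (rad) of the steel catch on a vertical pivot. 0: bar along mixer +x, clear of the pocket; grows anticlockwise seen from above to the stop at 1.6 = shut, bar along mixer +y over the +x end of the seated block, beside the fin. Starts at 0 to 0.35 and stays where left. Bar 80 mm long, 10 wide, 63 to 71 mm above the bench (seated block's body top: 60 mm).
- catch_pivot (a point): Pivot of the catch, mixer x 31, y -75 mm, 63 mm above the bench.
- catch_knob (a point): Top centre of the upright round black knob on the catch, 14 mm diameter, 30 mm tall (71 to 101 mm above the bench), 35 mm from the pivot along the bar. It takes about 1.5 N to move.
- bottle: Bystander: amber bottle, 60 mm diameter, 130 mm tall; origin at the centre of its underside.
- tipbox: Bystander: closed tip box, 87 x 122 x 63 mm; origin at the centre of its underside.
- timer: Bystander: flat pale bench timer, 60 x 90 x 18 mm; origin at the centre of its underside.
There are look-alikes about, which are no part of the job. What is meant by the block is not red, and is the larger of those in its own colour.

How it is judged:
By the outcome, as a careful person would: the job done as asked, in the order asked, and still so for the second after the job is handed in, with the robot touching nothing.
It also fails if it takes over 67 s, if anything falls off the work surface, if the arm or the gripper's body presses on something with over 40 N, if the wrist force passes 120 N, or if a joint passes its speed limit or range.

## Working session

There is one attempt and no reset: what is moved stays moved. The work goes in short steps, Python scripts to look and compute and a tool call to move; the robot and the scene stay as the last step left them, time stands still between calls to the robot, and variables do not carry over. Pictures are saved under pics/ and viewed, at most 10 in all, crops included, and the job is handed in when it is done.

Besides the shell and the picture viewer there is one more tool, called after ">>>" by a JSON object that holds its "method" and its "body", one argument or row to a line. play_rows: Moves the arm, as the interface text tells. Its arguments: {"type":"object","properties":{"commands":{"type":"array"},"force":{"type":"number"}},"required":["commands"]}

```bash
mkdir -p pics
cat > h.py <<'E'
import numpy as np, cv2
from scipy.spatial.transform import Rotation as R
from workcell import bot
def cam(n):
    p=bot.camera_params(n); f=200/np.tan(np.radians(p['fov_y'])/2)
    return f,p['cx'],p['cy'],R.from_rotvec(np.ravel(p['rvec'])).as_matrix(),np.ravel(p['tvec'])
def ray(n,uv,z):
    f,cx,cy,M,t=cam(n); c=-M.T@t
    d=M.T@np.array([(uv[0]-cx)/f,(uv[1]-cy)/f,1]); return c+d*(z-c[2])/d[2]
def proj(n,P):
    f,cx,cy,M,t=cam(n); q=M@np.array(P)+t; return np.array([f*q[0]/q[2]+cx,f*q[1]/q[2]+cy])
def move(P,rot,):
    # shift in tool axes (fraction) to world TCP P, rot matrix
    s=bot.read_state(); T=R.from_rotvec(s['tcp_rot'])
    d=T.inv().apply(np.array(P)-s['tool_pos'])/0.6
    return d,(T.inv()*rot).as_rotvec()/np.pi
E
python3 - <<'E'
from h import *
for n in('scene','top'):
    cv2.imwrite(f'pics/{n}0.png',bot.read_camera(n)); print(bot.camera_params(n))
print(bot.read_state())
E
```

```text
{'fov_y': 46.00196287119275, 'cx': 318.02911918593253, 'cy': 199.45016718362956, 'rvec': array([ 1.92409419,  1.04971413, -0.60883565]), 'tvec': array([-0.18137954, -0.20272151,  1.48313066])}
{'fov_y': 51.62251253758678, 'cx': 318.9814542121421, 'cy': 194.71505198901764, 'rvec': array([ 2.20189126, -1.99410417,  0.22399098]), 'tvec': array([-0.16000611,  0.55476279,  0.79762432])}
{'time': 0.1, 'q': array([-1.29393265e+00,  2.64699585e-01,  1.60527869e+00,  4.80389442e-06,
        1.27373124e+00, -3.69073715e-02]), 'joint_vel': array([-0.00153617, -0.00067886, -0.00381628, -0.00057669,  0.00126686,
       -0.00063241]), 'joint_torque': array([ 3.90625200e-04, -5.16704571e+01, -3.68591309e+01, -1.88327463e-04,
        6.29774906e-03, -4.34475317e-05]), 'tool_pos': array([ 0.2081575 , -0.64143111,  0.25504955]), 'tcp_rot': array([-3.10093372e+00, -4.90520415e-01,  3.90566859e-04]), 'wrist_force': array([ 0.10347498,  0.76850789, -0.02067626]), 'torque': array([ 0.00948685, -0.02058185, -0.01549767]), 'grip_force': 0.0, 'width': 0.9981229964818321}
```

View pics/scene0.png

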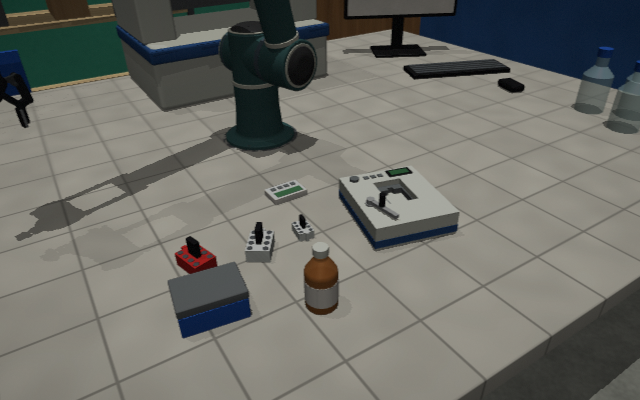

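View pics/top0.png

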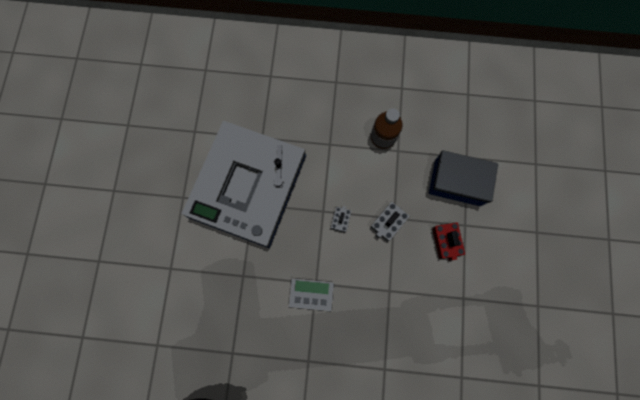

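The scene view shows three tube blocks: red (scene 195,257, top 450,240), large silver (scene 260,243, top 389,222) and small silver (scene 302,228, top 341,218). The block meant is the large silver one. The mixer is at top (245,183), with the catch at about (279,165). I'll check this choice in one close crop.

Run:
```python
from h import *
im=cv2.imread('pics/top0.png')[110:260,180:420]; sc=cv2.imread('pics/scene0.png')
a=cv2.resize(im,None,fx=3.3,fy=3.3,interpolation=cv2.INTER_CUBIC)
a=np.clip(a.astype(float)*1.5,0,255).astype(np.uint8)
cv2.imwrite('pics/c1.png',a)
b=np.hstack([cv2.resize(sc[215:270,235:320],None,fx=4.5,fy=4.5,interpolation=cv2.INTER_CUBIC)[:247,:382],np.zeros((247,4,3),np.uint8)])
c=cv2.resize(sc[160:250,330:465],None,fx=3,fy=3,interpolation=cv2.INTER_CUBIC)[:247,:400]
cv2.imwrite('pics/c2.png',np.hstack([b,c]))
print(proj('top',[0,0,0]))
```

```text
[236.02945706 482.32083183]
```

View pics/c1.png

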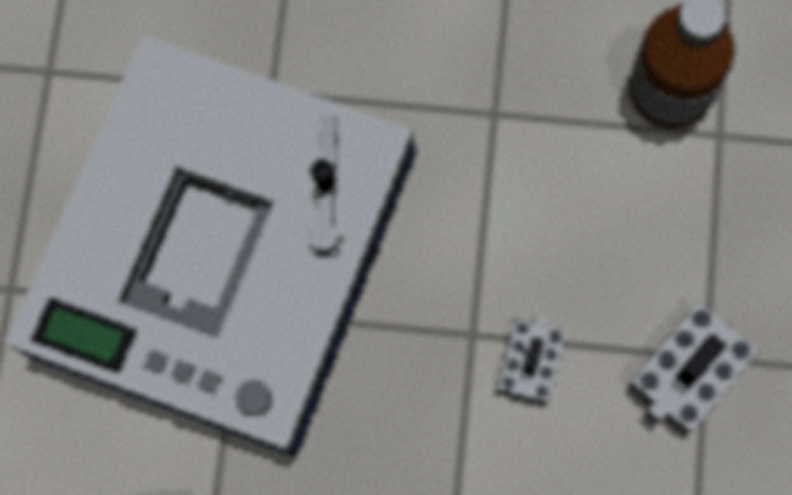

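View pics/c2.png

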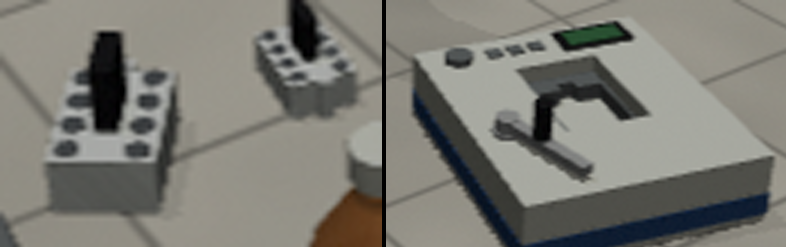

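The crops confirm the choice. The large silver block is at crop1 (693,370), with its key at the lower left (652,415). The keyway is at the pocket's display end, crop1 (178,300), so mixer +x points up and slightly right. The catch is open, with pivot at (324,243) and knob at (322,175).

```bash
cat > fit.py <<'E'
from h import *
def im(c): return (180+(c[0]+.5)/3.3-.5,110+(c[1]+.5)/3.3-.5)
def fit(name,loc,pix,n='top',conv=im):
    W=np.array([ray(n,conv(p),l[2])[:2] for p,l in zip(pix,loc)]); L=np.array(loc)[:,:2]
    z=W@[1,1j]; l=L@[1,1j]; zc,lc=z.mean(),l.mean()
    a=np.sum(np.conj(l-lc)*(z-zc)); r=a/abs(a); t=zc-r*lc
    print(name,'origin',round(t.real,4),round(t.imag,4),'yaw',round(np.angle(r),4),'scale',abs(a)/np.sum(abs(l-lc)**2))
    print('  res mm',np.round(((z-t)*np.conj(r)-l)*1e3,1)); return t,r
if __name__=='__main__':
    h=.058
    t,r=fit('housing',[(.12,.09,h),(.12,-.1,h),(-.1,-.1,h),(-.1,.09,h)],[(145,38),(413,130),(295,450),(10,345)])
    t2,r2=fit('pocket',[(.044,.034,h),(.044,-.034,h),(-.051,-.034,h),(-.051,.034,h)],[(179,168),(272,203),(217,336),(121,300)])
    b,rb=fit('block',[(.035,.025,.03),(.035,-.025,.03),(-.035,-.025,.03),(-.035,.025,.03)],[(697,303),(757,350),(688,437),(630,383)])
    print('fin top',ray('top',im((702,362)),.066))
    # sharper: mask of red/dark fin in top image
    g=cv2.imread('pics/top0.png'); sub=g[205:240,372:408].astype(int)
    m=(sub.max(2)<45); ys,xs=np.nonzero(m); print(np.c_[xs+372,ys+205][:0],m.sum())
    for nm,p in dict(right_top=(257,207),right_bot=(208,305),top_l=(190,180),bot_l=(140,283)).items():
        w=ray('top',im(p),.044); q=((w[0]+1j*w[1])-t)*np.conj(r); print(nm,np.round([q.real*1e3,q.imag*1e3],1))
    for nm,p,z in [('pivot',(324,243),.071),('knobtop',(320,170),.101),('end',(330,120),.071)]:
        w=ray('top',im(p),z); q=((w[0]+1j*w[1])-t)*np.conj(r); print(nm,np.round(w,4),np.round([q.real*1e3,q.imag*1e3],1))
    # scene check
    for nm,q,z in [('pocket ctr',0,h),('c++',.12+.09j,h),('c+-',.12-.1j,h)]:
        w=t+r*q; print(nm,proj('scene',[w.real,w.imag,z]))
    w=b; print('fin scene',proj('scene',[w.real,w.imag,.066]))
    s=bot.read_state();print(s['tool_pos'],R.from_rotvec(s['tcp_rot']).as_matrix().round(3).tolist())
E
python3 fit.py
```

```text
housing origin 0.5737 0.0602 yaw -0.2433 scale 0.9956106580171148
  res mm [-0.5-0.6j -1. +1.4j  0.1-1.2j  1.4+0.4j]
pocket origin 0.5749 0.0626 yaw -0.2596 scale 0.9692873742442029
  res mm [-0.9-1.4j -1.5+1.6j  1.2+1.1j  1.2-1.3j]
block origin 0.5326 -0.2591 yaw -0.6113 scale 1.0066805155256602
  res mm [ 0.1-0.3j  1.1+0.9j -2. -0.3j  0.8-0.4j]
fin top [ 0.53046594 -0.25868258  0.066     ]
[] 127
right_top [ 39.7 -19. ]
right_bot [-31.4 -13.3]
top_l [42.1 29. ]
bot_l [-32.7  33.2]
pivot [ 0.5815 -0.0175  0.071 ] [ 26.2 -73.5]
knobtop [ 0.6197 -0.0133  0.101 ] [ 62.3 -60.2]
end [ 0.6625 -0.0116  0.071 ] [103.4 -48.3]
pocket ctr [394.747689   191.50940168]
c++ [459.06006337 211.54773139]
c+- [375.88292164 229.48917444]
fin scene [258.71527647 225.24763111]
[ 0.2081575  -0.64143111  0.25504955] [[0.951, 0.309, -0.001], [0.309, -0.951, 0.002], [0.0, -0.002, -1.0]]
```

```bash
cat >> h.py <<'E'
def tool(a): return R.from_matrix([[np.cos(a),np.sin(a),0],[np.sin(a),-np.cos(a),0],[0,0,-1]])
E
python3 - <<'E'
from h import *
d,r=move([.532,-.259,.15],tool(-.611)); print(d.round(4),r.round(4))
E
```

```text
[ 0.7101 -0.4393  0.1761] [-0.0006  0.0003  0.2944]
```

>>> {"method": "play_rows", "body": {
  "commands": [
    [[0.71,-0.439,0.176,0,0,0.2944,-1],[0.71,-0.439,0.176,0,0,0.2944,-1],[0.71,-0.439,0.176,0,0,0.2944,-1],[0.71,-0.439,0.176,0,0,0.2944,-1],[0.71,-0.439,0.176,0,0,0.2944,-1],[0.71,-0.439,0.176,0,0,0.2944,-1],[0.71,-0.439,0.176,0,0,0.2944,-1],[0.71,-0.439,0.176,0,0,0.2944,-1]]
  ],
  "force": 40
}}

```text
time: 0.9
tool_pos: [0.458, -0.3468, 0.1745]
tcp_rot: [-2.995, 0.947, 0.0]
wrist_force: [1.3, -1.0, 0.3]
width: 1.0
grip_force: 0.0
```

Run:
```python
from h import *
d,r=move([.532,-.259,.12],tool(-.611)); print(d.round(4),r.round(4),bot.read_state())
```

```text
[ 0.0168 -0.1906  0.0907] [-0.      0.0001 -0.0005] {'time': 0.9, 'q': array([-6.91443013e-01,  1.40892778e-01,  1.90766203e+00, -1.16094165e-05,
        1.09337671e+00,  1.49184248e+00]), 'joint_vel': array([ 8.51983883e-01,  1.14431516e-01,  7.17296979e-02, -6.28636219e-04,
       -1.96374474e-01,  8.12033353e-01]), 'joint_torque': array([-4.33487132e+00, -4.36560345e+01, -3.31536019e+01, -1.03296890e-02,
        5.00356257e-01, -6.03531394e-01]), 'tool_pos': array([ 0.458002  , -0.34679838,  0.1744504 ]), 'tcp_rot': array([-2.99531232e+00,  9.47084105e-01,  4.99348257e-04]), 'wrist_force': array([ 1.32890521, -0.97322003,  0.33773799]), 'torque': array([0.0140599 , 0.02131674, 0.06275159]), 'grip_force': 0.0, 'width': 1.0003088746456466}
```

>>> {"method": "play_rows", "body": {
  "commands": [
    [[0.01,-0.15,0.07,0,0,0,-1],[0.01,-0.15,0.07,0,0,0,-1],[0.01,-0.15,0.07,0,0,0,-1],[0.01,-0.15,0.07,0,0,0,-1],[0.01,-0.15,0.07,0,0,0,-1],[0.01,-0.15,0.07,0,0,0,-1]]
  ]
}}

```text
time: 1.5
tool_pos: [0.5137, -0.2798, 0.134]
tcp_rot: [2.995, -0.947, 0.002]
wrist_force: [0.2, -0.3, 0.4]
width: 0.999
grip_force: 0.0
```

Run:
```python
from h import *
s=bot.read_state();print(s['tool_pos'],s['joint_vel'].round(3))
d,r=move([.532,-.259,.06],tool(-.611)); print(d.round(4),r.round(4))
sc=bot.read_camera('scene');tp=bot.read_camera('top')
a=cv2.resize(sc[185:275,215:315],(500,450),interpolation=cv2.INTER_CUBIC)
b=cv2.resize(tp[195:255,355:395+30],(300,257),interpolation=cv2.INTER_CUBIC)
c=np.zeros((450,800,3),np.uint8);c[:,:500]=a;c[:257,500:]=b
cv2.imwrite('pics/g1.png',c)
```

```text
[ 0.51365793 -0.27975336  0.13399232] [-0.006 -0.003  0.001  0.003 -0.002  0.002]
[ 0.0049 -0.0459  0.1233] [ 0.0001 -0.0005 -0.0006]
```

View pics/g1.png

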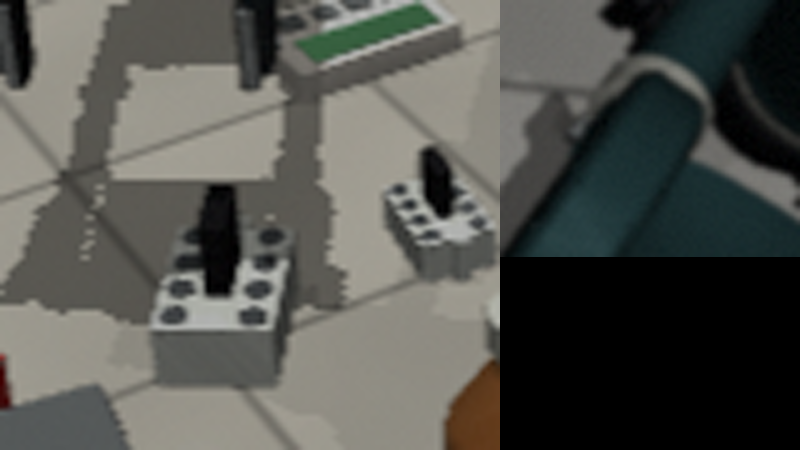

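The scene crop shows the open jaws just above and behind the fin, with the fin top around crop (221,190), scene (259,223). I'll compare its corners with the prediction.

Run:
```python
from h import *
a=-.611
def bp(x,y,z,o=(.5326,-.2591)): 
    p=proj('scene',[o[0]+np.cos(a)*x-np.sin(a)*y,o[1]+np.sin(a)*x+np.cos(a)*y,z]); return ((p-[215,185])*5).round(0)
for o in [(.5326,-.2591),(.5305,-.2587),(.528,-.257)]:
  for q in [(.015,.006,.066),(.015,-.006,.066),(-.015,.006,.066),(-.015,-.006,.066),(.015,.006,.03),(.015,-.006,.03),(.035,.025,0),(.035,-.025,0),(.035,.025,.03),(.035,-.025,.03)]: print(q,bp(*q,o=o),end=' ')
  print()
```

```text
(0.015, 0.006, 0.066) [228. 223.] (0.015, -0.006, 0.066) [198. 223.] (-0.015, 0.006, 0.066) [239. 180.] (-0.015, -0.006, 0.066) [210. 180.] (0.015, 0.006, 0.03) [235. 296.] (0.015, -0.006, 0.03) [206. 295.] (0.035, 0.025, 0) [281. 386.] (0.035, -0.025, 0) [158. 384.] (0.035, 0.025, 0.03) [275. 327.] (0.035, -0.025, 0.03) [151. 325.] 
(0.015, 0.006, 0.066) [226. 220.] (0.015, -0.006, 0.066) [196. 220.] (-0.015, 0.006, 0.066) [238. 177.] (-0.015, -0.006, 0.066) [209. 177.] (0.015, 0.006, 0.03) [234. 293.] (0.015, -0.006, 0.03) [205. 292.] (0.035, 0.025, 0) [279. 383.] (0.035, -0.025, 0) [157. 381.] (0.035, 0.025, 0.03) [274. 324.] (0.035, -0.025, 0.03) [149. 322.] 
(0.015, 0.006, 0.066) [227. 216.] (0.015, -0.006, 0.066) [198. 216.] (-0.015, 0.006, 0.066) [239. 173.] (-0.015, -0.006, 0.066) [210. 173.] (0.015, 0.006, 0.03) [235. 288.] (0.015, -0.006, 0.03) [206. 288.] (0.035, 0.025, 0) [280. 378.] (0.035, -0.025, 0) [158. 376.] (0.035, 0.025, 0.03) [275. 319.] (0.035, -0.025, 0.03) [151. 317.]
```

>>> {"method": "play_rows", "body": {
  "commands": [
    [[0.0063,-0.0462,0,0,0,0,-1],[0.0063,-0.0462,0.04,0,0,0,-1],[0.0063,-0.0462,0.1233,0,0,0,-1],[0.0063,-0.0462,0.1233,0,0,0,-1],[0.0063,-0.0462,0.1233,0,0,0,-1],[0.0063,-0.0462,0.1233,0,0,0,-1]]
  ]
}}

```text
time: 2.2
tool_pos: [0.5342, -0.2591, 0.0614]
tcp_rot: [2.995, -0.946, 0.005]
wrist_force: [0.6, -0.1, 0.7]
width: 0.999
grip_force: 0.0
```

>>> {"method": "play_rows", "body": {
  "commands": [
    [[0,0,0,0,0,0,1],[0,0,0,0,0,0,1],[0,0,0,0,0,0,1],[0,0,0,0,0,0,1],[0,0,0,0,0,0,1],[0,0,0,0,0,0,1],[0,0,0,0,0,0,1],[0,0,0,0,0,0,1]]
  ],
  "force": 40
}}

```text
time: 3.0
tool_pos: [0.5329, -0.2579, 0.0594]
tcp_rot: [2.996, -0.945, 0.0]
wrist_force: [-2.0, -0.5, 4.5]
width: 0.132
grip_force: 43.3
```

>>> {"method": "play_rows", "body": {
  "commands": [
    [[0,0,-0.05,0,0,0,1],[0,0,-0.1,0,0,0,1],[0,0,-0.18,0,0,0,1],[0,0,-0.18,0,0,0,1],[0,0,-0.18,0,0,0,1]]
  ]
}}

```text
time: 3.5
tool_pos: [0.5335, -0.2578, 0.1679]
tcp_rot: [2.996, -0.945, 0.003]
wrist_force: [-0.6, 0.7, -3.6]
width: 0.13
grip_force: 42.6
```

Run:
```python
from h import *
s=bot.read_state();print(s['tool_pos'],s['wrist_force'],s['torque'],s['width'])
o=np.array([.574,.061]);a=-.247
def w(x,y): return o+[np.cos(a)*x-np.sin(a)*y,np.sin(a)*x+np.cos(a)*y]
out=[]
# image axes: u right = -y mixer, v down = -x mixer; 4px/mm, +-60 x, +-48 y
for n,z in(('top',.044),('scene',.044)):
    P=[(.06,.048),(.06,-.048),(-.06,-.048),(-.06,.048)]
    src=np.float32([proj(n,[*w(*p),z]) for p in P]); dst=np.float32([(0,0),(384,0),(384,480),(0,480)])
    im=cv2.warpPerspective(cv2.imread(f'pics/{n}0.png'),cv2.getPerspectiveTransform(src,dst),(384,480),flags=cv2.INTER_CUBIC)
    im=np.clip(im*1.5,0,255).astype(np.uint8)
    for k in range(-40,41,10):
        cv2.line(im,(int(192-4*k),0),(int(192-4*k),8 if k else 20),(0,0,255),1); cv2.line(im,(0,int(240-4*k)),(8 if k else 20,int(240-4*k)),(0,0,255),1)
    out.append(im)
cv2.imwrite('pics/rect.png',np.hstack(out))
d,r=move([*w(.004,.005),.17],tool(-.247)); print(d.round(4),r.round(4),w(.004,.005))
```

```text
[ 0.53345478 -0.25782602  0.16786678] [-0.62020642  0.72817338 -3.64875455] [-0.0027073   0.0320007   0.01550478] 0.13014761785433906
[-0.2462 -0.4842 -0.0038] [-0.     -0.0006 -0.1159] [0.57910108 0.06487027]
```

View pics/rect.png

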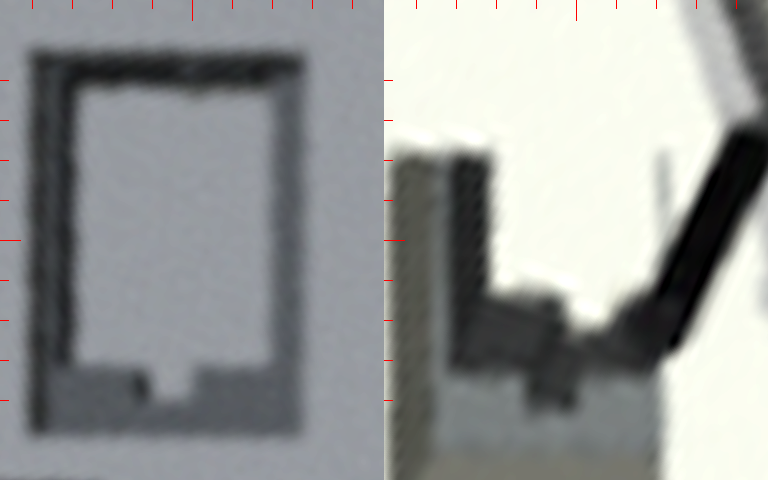

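The rectified view (top half at the pocket-floor plane) shows the opening's right edge at u=271, its bottom edge at v=366 and the keyway at u=136..192 ending at v=400. In the scene half the keyway is at u=141..194 with its end at v=408. That puts the seat centre at about (+4, +6.5) mm in my mixer frame.

```bash
cat >> h.py <<'E'
O=np.array([.574,.061]);A=-.247
def w(x,y): return O+[np.cos(A)*x-np.sin(A)*y,np.sin(A)*x+np.cos(A)*y]
def loc(p): d=np.array(p[:2])-O; return np.array([np.cos(A)*d[0]+np.sin(A)*d[1],-np.sin(A)*d[0]+np.cos(A)*d[1]])
def st():
    s=bot.read_state(); print(s['time'],'loc mm',(loc(s['tool_pos'])*1e3).round(2),'z',s['tool_pos'][2].round(4),'F',s['wrist_force'].round(1),'T',s['torque'].round(2),'w',round(s['width'],3)); return s
E
python3 - <<'E'
from h import *
d,r=move([*w(.0042,.0064),.185],tool(-.247)); print(d.round(4),r.round(4))
E
```

```text
[-0.2467 -0.4865 -0.0288] [-0.     -0.0006 -0.1159]
```

>>> {"method": "play_rows", "body": {
  "commands": [
    [[-0.2467,-0.4865,-0.029,0,0,-0.1159,1],[-0.2467,-0.4865,-0.029,0,0,-0.1159,1],[-0.2467,-0.4865,-0.029,0,0,-0.1159,1],[-0.2467,-0.4865,-0.029,0,0,-0.1159,1],[-0.2467,-0.4865,-0.029,0,0,-0.1159,1],[-0.2467,-0.4865,-0.029,0,0,-0.1159,1],[-0.2467,-0.4865,-0.029,0,0,-0.1159,1],[-0.2467,-0.4865,-0.029,0,0,-0.1159,1]]
  ]
}}

```text
time: 4.3
tool_pos: [0.5775, 0.0702, 0.1814]
tcp_rot: [-3.118, 0.38, 0.008]
wrist_force: [-0.1, 0.1, -3.6]
width: 0.133
grip_force: 42.7
```

>>> {"method": "play_rows", "body": {
  "commands": [
    [[0,0,0,0,0,0,1],[0,0,0,0,0,0,1],[0,0,0,0,0,0,1]]
  ]
}}

```text
time: 4.6
tool_pos: [0.5784, 0.065, 0.1833]
tcp_rot: [3.117, -0.389, -0.003]
wrist_force: [-0.5, -0.2, -3.6]
width: 0.132
grip_force: 42.7
```

Run:
```python
from h import *
st()
d,r=move([*w(.0042,.0064),.108],tool(-.247)); print(d.round(4),r.round(4))
tp=bot.read_camera('top');sc=bot.read_camera('scene')
a=cv2.resize(sc[120:250,330:470],(430,400),interpolation=cv2.INTER_CUBIC)
b=cv2.resize(tp[120:250,180:310],(365,400),interpolation=cv2.INTER_CUBIC)
cv2.imwrite('pics/g2.png',np.hstack([a,b]))
```

```text
4.6 loc mm [3.25 4.94] z 0.1833 F [-0.5 -0.2 -3.6] T [-0.   -0.01 -0.  ] w 0.132
[ 0.0018 -0.0026  0.1256] [ 0.0003  0.0006 -0.0005]
```

View pics/g2.png

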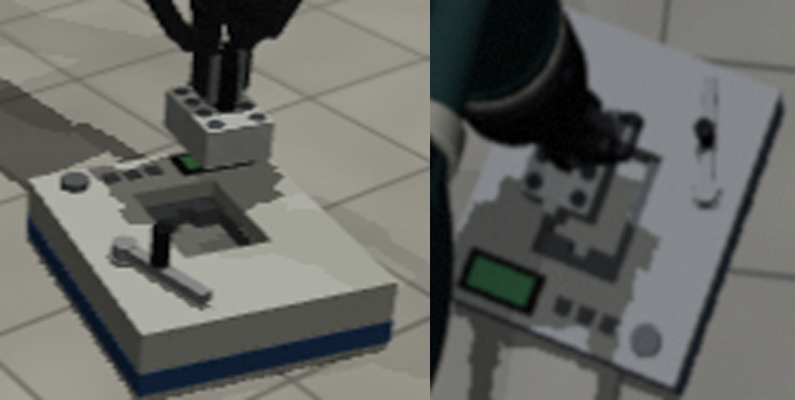

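The block hangs level above the pocket with its key towards the display, which is the keyway side, and the catch is clear. I'll lower it.

>>> {"method": "play_rows", "body": {
  "commands": [
    [[0.0018,-0.0026,0.04,0,0,0,1],[0.0018,-0.0026,0.08,0,0,0,1],[0.0018,-0.0026,0.11,0,0,0,1],[0.0018,-0.0026,0.122,0,0,0,1],[0.0018,-0.0026,0.122,0,0,0,1],[0.0018,-0.0026,0.122,0,0,0,1],[0.0018,-0.0026,0.122,0,0,0,1]]
  ]
}}

```text
time: 5.4
tool_pos: [0.5818, 0.0674, 0.1129]
tcp_rot: [-3.117, 0.387, -0.004]
wrist_force: [-0.2, 0.8, -3.3]
width: 0.131
grip_force: 42.6
```

Run:
```python
from h import *
for i in range(3):
  st(); bot.read_camera('top')
```

```text
5.4 loc mm [5.95 8.13] z 0.1129 F [-0.2  0.8 -3.3] T [ 0.01  0.01 -0.02] w 0.131
5.45 loc mm [5.86 8.15] z 0.1129 F [-0.3  0.1 -3.1] T [-0.01  0.04  0.02] w 0.135
5.5 loc mm [5.71 8.17] z 0.1127 F [ 0.7 -0.8 -3. ] T [-0.07 -0.01  0.01] w 0.135
```

>>> {"method": "play_rows", "body": {
  "commands": [
    [[-0.0025,0.0028,0,0,0,0,1],[-0.0025,0.0028,0.007,0,0,0,1],[-0.0025,0.0028,0.012,0,0,0,1],[-0.0025,0.0028,0.012,0,0,0,1],[-0.0025,0.0028,0.012,0,0,0,1]]
  ]
}}

```text
time: 6.05
tool_pos: [0.5784, 0.0662, 0.1038]
tcp_rot: [3.118, -0.387, -0.001]
wrist_force: [0.6, 0.1, -3.0]
width: 0.136
grip_force: 42.7
```

```bash
python3 -c "
from h import *
st()"
```

```text
6.05 loc mm [3.02 6.16] z 0.1038 F [ 0.6  0.1 -3. ] T [-0.05  0.02 -0.05] w 0.136
```

>>> {"method": "play_rows", "body": {
  "commands": [
    [[0.001,0,0.002,0,0,0,1],[0.001,0,0.004,0,0,0,1],[0.001,0,0.004,0,0,0,1],[0.001,0,0.004,0,0,0,1]]
  ]
}}

```text
time: 6.45
tool_pos: [0.5797, 0.0661, 0.1025]
tcp_rot: [-3.117, 0.387, -0.001]
wrist_force: [-1.4, -0.8, 2.8]
width: 0.134
grip_force: 43.6
```

```bash
python3 -c "
from h import *
st()"
```

```text
6.45 loc mm [4.27 6.35] z 0.1025 F [-1.4 -0.8  2.8] T [-0.06  0.25 -0.06] w 0.134
```

Contact is at about 6 N. The moment puts the support near the block's -x/-y corner, so I'll feel towards +x and then +y.

>>> {"method": "play_rows", "body": {
  "commands": [
    [[0.001,0,0.001,0,0,0,1],[0.002,0,0.001,0,0,0,1],[0.002,0,0.001,0,0,0,1],[0.003,0,0.001,0,0,0,1],[0.003,0,0.001,0,0,0,1]]
  ]
}}

```text
time: 6.95
tool_pos: [0.5806, 0.0659, 0.102]
tcp_rot: [-3.117, 0.387, 0.002]
wrist_force: [-6.0, 1.7, 8.1]
width: 0.129
grip_force: 44.3
```

```bash
python3 -c "
from h import *
st()"
```

```text
6.95 loc mm [5.18 6.39] z 0.102 F [-6.   1.7  8.1] T [ 0.04  0.76 -0.03] w 0.129
```

>>> {"method": "play_rows", "body": {
  "commands": [
    [[0.001,0,-0.001,0,0,0,1],[0.002,0,-0.001,0,0,0,1],[0.003,0,-0.001,0,0,0,1],[0.003,0,0,0,0,0,1],[0.003,0,0,0,0,0,1]]
  ]
}}

```text
time: 7.45
tool_pos: [0.5817, 0.0658, 0.1023]
tcp_rot: [-3.117, 0.388, 0.004]
wrist_force: [-8.9, 2.1, 10.4]
width: 0.136
grip_force: 44.9
```

```bash
python3 -c "
from h import *
st()"
```

```text
7.45 loc mm [6.25 6.51] z 0.1023 F [-8.9  2.1 10.4] T [ 0.22  1.23 -0.13] w 0.136
```

Sideways force is rising without a drop. The grasp showed vision about 1.4 mm low in world y, so the seat is more likely at +y. I'll ease off, move there and lower again.

>>> {"method": "play_rows", "body": {
  "commands": [
    [[-0.003,0,-0.005,0,0,0,1],[-0.006,-0.0024,-0.005,0,0,0,1],[-0.006,-0.0024,-0.003,0,0,0,1],[-0.006,-0.0024,0,0,0,0,1],[-0.006,-0.0024,0,0,0,0,1]]
  ]
}}

```text
time: 7.95
tool_pos: [0.5791, 0.0674, 0.1001]
tcp_rot: [3.117, -0.387, -0.002]
wrist_force: [0.2, -0.0, -3.2]
width: 0.136
grip_force: 42.7
```

```bash
python3 -c "
from h import *
st()"
```

```text
7.95 loc mm [3.39 7.4 ] z 0.1001 F [ 0.2 -0.  -3.2] T [ 0.    0.02 -0.01] w 0.136
```

It has dropped in: z=0.100 with no contact force. I'll carry on down.

>>> {"method": "play_rows", "body": {
  "commands": [
    [[0,0,0.004,0,0,0,1],[0,0,0.008,0,0,0,1],[0,0,0.011,0,0,0,1],[0,0,0.011,0,0,0,1],[0,0,0.011,0,0,0,1]]
  ]
}}

```text
time: 8.45
tool_pos: [0.5794, 0.0675, 0.0943]
tcp_rot: [3.118, -0.387, -0.001]
wrist_force: [-0.9, -0.9, -3.9]
width: 0.131
grip_force: 42.6
```

```bash
python3 -c "
from h import *
st()"
```

```text
8.45 loc mm [3.62 7.58] z 0.0943 F [-0.9 -0.9 -3.9] T [ 0.05  0.23 -0.02] w 0.131
```

>>> {"method": "play_rows", "body": {
  "commands": [
    [[0,0,0.004,0,0,0,1],[0,0,0.007,0,0,0,1],[0,0,0.007,0,0,0,1],[0,0,0.007,0,0,0,1]]
  ]
}}

```text
time: 8.85
tool_pos: [0.5794, 0.0675, 0.0901]
tcp_rot: [3.118, -0.387, -0.001]
wrist_force: [-1.3, 0.8, -3.7]
width: 0.131
grip_force: 42.6
```

```bash
python3 -c "
from h import *
st()"
```

```text
8.85 loc mm [3.63 7.62] z 0.0901 F [-1.3  0.8 -3.7] T [0.16 0.26 0.  ] w 0.131
```

>>> {"method": "play_rows", "body": {
  "commands": [
    [[0,0,0.002,0,0,0,1],[0,0,0.0035,0,0,0,1],[0,0,0.0035,0,0,0,1],[0,0,0.0035,0,0,0,1]]
  ]
}}

```text
time: 9.25
tool_pos: [0.5795, 0.0675, 0.0894]
tcp_rot: [3.118, -0.387, -0.0]
wrist_force: [-5.6, -0.9, 3.7]
width: 0.132
grip_force: 43.9
```

```bash
python3 -c "
from h import *
st()"
```

```text
9.25 loc mm [3.79 7.65] z 0.0894 F [-5.6 -0.9  3.7] T [ 0.11  0.88 -0.02] w 0.132
```

Contact is at z=0.0894, exactly 30 mm above the bench grasp height, so the block is home. I'll release and rise.

>>> {"method": "play_rows", "body": {
  "commands": [
    [[0,0,-0.0012,0,0,0,0.1],[0,0,-0.0012,0,0,0,0],[0,0,-0.0012,0,0,0,0],[0,0,-0.0012,0,0,0,0],[0,0,-0.03,0,0,0,0],[0,0,-0.1,0,0,0,0],[0,0,-0.15,0,0,0,0],[0,0,-0.15,0,0,0,0]]
  ]
}}

```text
time: 10.05
tool_pos: [0.5836, 0.0678, 0.1842]
tcp_rot: [-3.116, 0.387, -0.017]
wrist_force: [0.1, -0.3, 0.5]
width: 0.503
grip_force: 0.0
```

>>> {"method": "play_rows", "body": {
  "commands": [
    [[0,0,0,0,0,0,1],[0,0,0,0,0,0,1],[0,0,0,0,0,0,1]]
  ]
}}

```text
time: 10.35
tool_pos: [0.5784, 0.0674, 0.1763]
tcp_rot: [3.117, -0.387, -0.005]
wrist_force: [-0.6, -0.2, 0.8]
width: 0.006
grip_force: 0.0
```

Run:
```python
from h import *
st()
tp=bot.read_camera('top');sc=bot.read_camera('scene')
cv2.imwrite('pics/top3.png',tp);cv2.imwrite('pics/scene3.png',sc)
a=cv2.resize(sc[150:250,330:470],(560,400),interpolation=cv2.INTER_CUBIC)
b=cv2.resize(tp[130:250,210:280],(233,400),interpolation=cv2.INTER_CUBIC)
cv2.imwrite('pics/g3.png',np.hstack([a,b]))
# expected knob & body in scene crop
for q in [0,.1,.2,.3]:
    p=proj('scene',[*w(.031+.035*np.cos(q)-.0003,-.075+.035*np.sin(q)+.0014),.101]); print(q,((p-[330,150])*4).round())
for x,y in[(.035,.025),(.035,-.025),(-.035,.025)]: print(((proj('scene',[*w(.0036+x,.0076+y),.060])-[330,150])*4).round())
```

```text
10.35 loc mm [2.68 7.24] z 0.1763 F [-0.6 -0.2  0.8] T [ 0.02 -0.05 -0.02] w 0.006
0 [192. 181.]
0.1 [198. 180.]
0.2 [204. 178.]
0.3 [209. 176.]
[345. 186.]
[263. 203.]
[288. 127.]
```

View pics/g3.png

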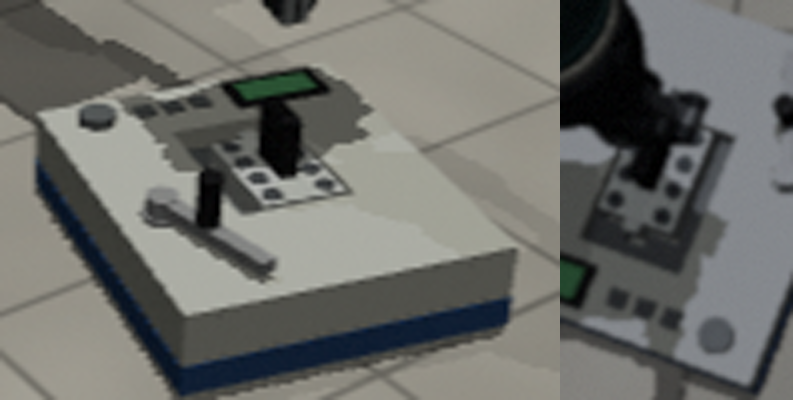

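The block is seated flush in the seat, with its wells about level with the housing top. The knob top is at crop (209,173), so the catch angle is about 0.33. I'll grip the knob lightly and take it round its arc.

Run:
```python
from h import *
d,r=move([*w(.0636,-.0624),.150],tool(A+.33)); print(d.round(4),r.round(4))
```

```text
[0.1012 0.1162 0.0442] [ 1.000e-04  9.000e-04 -1.051e-01]
```

>>> {"method": "play_rows", "body": {
  "commands": [
    [[0.1012,0.1162,0.044,0,0,-0.105,0.05],[0.1012,0.1162,0.044,0,0,-0.105,0.05],[0.1012,0.1162,0.044,0,0,-0.105,0.05],[0.1012,0.1162,0.044,0,0,-0.105,0.05],[0.1012,0.1162,0.044,0,0,-0.105,0.05],[0.1012,0.1162,0.044,0,0,-0.105,0.05],[0.1012,0.1162,0.044,0,0,-0.105,0.05],[0.1012,0.1162,0.044,0,0,-0.105,0.05]]
  ],
  "force": 20
}}

```text
time: 11.25
tool_pos: [0.6214, -0.0143, 0.1522]
tcp_rot: [3.139, 0.131, 0.001]
wrist_force: [-0.5, -1.1, -0.3]
width: 0.477
grip_force: 0.0
```

Run:
```python
from h import *
s=st(); print(s['tcp_rot'])
sc=bot.read_camera('scene')
cv2.imwrite('pics/g4.png',cv2.resize(sc[150:250,330:470],(700,500),interpolation=cv2.INTER_CUBIC))
d,r=move([*w(.0636,-.0624),.103],tool(A+.33)); print(d.round(4),r.round(4))
```

```text
11.25 loc mm [ 64.39 -61.4 ] z 0.1522 F [-0.5 -1.1 -0.3] T [-0.02  0.01 -0.07] w 0.477
[3.13881405e+00 1.31428475e-01 8.61060545e-04]
[-0.0019  0.001   0.082 ] [ 0.     -0.0002  0.0002]
```

View pics/g4.png

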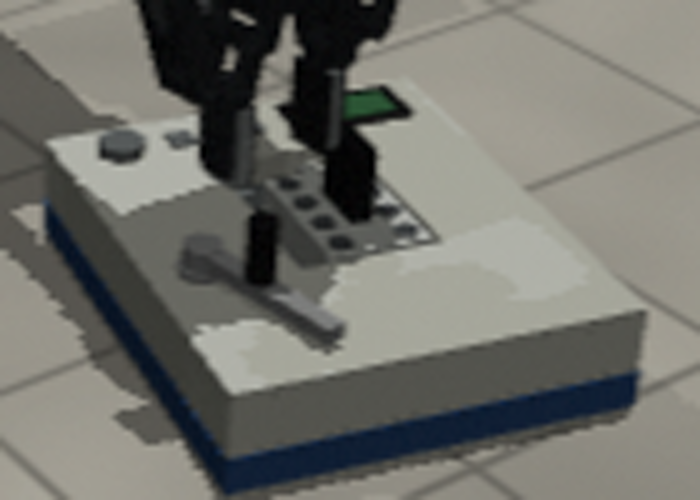

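Run:
```python
from h import *
s=bot.read_state(); p=s['tool_pos'].copy()
T=tool(A+.33).as_matrix()
for z in(.152-.015,.101,.086,.071):
    p[2]=z
    print(z,[((proj('scene',p+T[:,1]*k)-[330,150])*5).round() for k in(-.02,0,.02)])
im=cv2.imread('pics/g4.png').max(2); m=(im[190:300,225:300]<45).astype(np.uint8)
n,l,stt,c=cv2.connectedComponentsWithStats(m); print(stt[1:]+[225,190,0,0,0])
for q in(.2,.3,.4): print(q,[((proj('scene',[*w(.031+.035*np.cos(q)-.0005,-.075+.035*np.sin(q)+.0013),z])-[330,150])*5).round() for z in(.101,.071)])
```

```text
0.137 [array([306., 129.]), array([270., 144.]), array([234., 159.])]
0.101 [array([301., 204.]), array([266., 220.]), array([230., 236.])]
0.086 [array([299., 235.]), array([264., 251.]), array([228., 267.])]
0.071 [array([296., 265.]), array([262., 281.]), array([227., 297.])]
[[ 296  199    4    9   27]
 [ 242  207   40   83 2364]
 [ 231  278    2    2    4]]
0.2 [array([254., 222.]), array([251., 284.])]
0.3 [array([261., 220.]), array([257., 281.])]
0.4 [array([267., 217.]), array([263., 278.])]
```

The jaws straddle the knob: it is centred at column 262 and the TCP projects to 266. I'll descend and grip.

>>> {"method": "play_rows", "body": {
  "commands": [
    [[-0.002,0.0015,0.04,0,0,0,0.05],[-0.002,0.0015,0.081,0,0,0,0.05],[-0.002,0.0015,0.081,0,0,0,0.05],[-0.002,0.0015,0.081,0,0,0,1],[-0.002,0.0015,0.081,0,0,0,1],[-0.002,0.0015,0.081,0,0,0,1],[-0.002,0.0015,0.081,0,0,0,1],[-0.002,0.0015,0.081,0,0,0,1]]
  ],
  "force": 20
}}

```text
time: 12.1
tool_pos: [0.6213, -0.0157, 0.1046]
tcp_rot: [-3.139, -0.13, -0.004]
wrist_force: [-0.6, 3.0, 2.8]
width: 0.152
grip_force: 21.9
```

Run:
```python
from h import *
s=st(); p=s['tool_pos']; a0=2*np.arctan2(s['tcp_rot'][1],s['tcp_rot'][0])
P=w(.031-.0005,-.075+.0013); v=p[:2]-P; r0=np.hypot(*v); q0=np.arctan2(v[1],v[0])-A
print('r',r0,'q0',q0,'a0',a0)
T=R.from_rotvec(s['tcp_rot'])
for q in np.linspace(q0,1.63,11)[1:]:
    c=P+.035*np.array([np.cos(q+A),np.sin(q+A)]); c0=P+.035*np.array([np.cos(q0+A),np.sin(q0+A)])
    d=T.inv().apply([*(c-c0),0])/.6
    print(round(q,2),d.round(4),round(-(q-q0)/np.pi,4))
```

```text
12.1 loc mm [ 64.6 -62.8] z 0.1046 F [-0.6  3.   2.8] T [ 0.29  0.04 -0.04] w 0.152
r 0.0357963738602853 q0 0.3094356723991232 a0 -6.200342950898365
0.44 [-0.0004 -0.0077  0.    ] -0.042
0.57 [-0.0017 -0.0153 -0.    ] -0.0841
0.71 [-0.0041 -0.0226 -0.    ] -0.1261
0.84 [-0.0073 -0.0296 -0.    ] -0.1681
0.97 [-0.0115 -0.036  -0.    ] -0.2102
1.1 [-0.0165 -0.0419 -0.    ] -0.2522
1.23 [-0.0222 -0.047  -0.    ] -0.2942
1.37 [-0.0286 -0.0514 -0.0001] -0.3363
1.5 [-0.0355 -0.0549 -0.0001] -0.3783
1.63 [-0.0427 -0.0574 -0.0001] -0.4203
```

>>> {"method": "play_rows", "body": {
  "commands": [
    [[-0.0004,-0.0077,0,0,0,-0.042,1],[-0.0017,-0.0153,0,0,0,-0.084,1],[-0.0041,-0.0226,0,0,0,-0.126,1],[-0.0073,-0.0296,0,0,0,-0.168,1],[-0.0115,-0.036,0,0,0,-0.21,1],[-0.0165,-0.0419,0,0,0,-0.252,1],[-0.0165,-0.0419,0,0,0,-0.252,1],[-0.0165,-0.0419,0,0,0,-0.252,1]]
  ]
}}

```text
time: 12.9
tool_pos: [0.6095, 0.01, 0.1046]
tcp_rot: [-2.845, -1.329, -0.006]
wrist_force: [0.7, 6.1, 2.2]
width: 0.157
grip_force: 22.0
```

Run:
```python
from h import *
s=st(); p=s['tool_pos']
P=w(.031-.0005,-.075+.0013); v=p[:2]-P; r0=np.hypot(*v); q0=np.arctan2(v[1],v[0])-A
print('r',r0,'q0',q0,s['tcp_rot'])
T=R.from_rotvec(s['tcp_rot'])
for q in np.linspace(q0,1.66,6)[1:]:
    c=P+.035*np.array([np.cos(q+A),np.sin(q+A)])
    d=T.inv().apply([*(c-p[:2]),0])/.6
    print(round(q,2),d.round(4),round(-(q-q0)/np.pi,4))
```

```text
12.9 loc mm [ 46.91 -40.81] z 0.1046 F [0.7 6.1 2.2] T [ 1.03 -0.05 -0.17] w 0.157
r 0.036756839849168076 q0 1.1080858570650025 [-2.84523785 -1.32924894 -0.00570624]
1.22 [-0.0032 -0.0065 -0.    ] -0.0351
1.33 [-0.0042 -0.0128 -0.    ] -0.0703
1.44 [-0.0058 -0.019  -0.    ] -0.1054
1.55 [-0.0082 -0.025  -0.    ] -0.1405
1.66 [-0.0112 -0.0307 -0.0001] -0.1757
```

>>> {"method": "play_rows", "body": {
  "commands": [
    [[-0.0005,-0.0065,0,0,0,-0.035,1],[-0.0015,-0.0128,0,0,0,-0.07,1],[-0.003,-0.019,0,0,0,-0.105,1],[-0.0055,-0.025,0,0,0,-0.14,1],[-0.0085,-0.0305,0,0,0,-0.16,1],[-0.0085,-0.0305,0,0,0,-0.16,1],[-0.0085,-0.0305,0,0,0,-0.16,1]]
  ]
}}

```text
time: 13.6
tool_pos: [0.5933, 0.0185, 0.1047]
tcp_rot: [2.426, 1.996, 0.01]
wrist_force: [4.6, 9.5, 0.2]
width: 0.154
grip_force: 21.8
```

Run:
```python
from h import *
s=st(); p=s['tool_pos']
P=w(.031-.0005,-.075+.0023); v=p[:2]-P; print(np.hypot(*v),np.arctan2(v[1],v[0])-A)
T=R.from_rotvec(s['tcp_rot']);print('F tool',T.inv().apply(s['wrist_force']).round(1), s['tcp_rot'])
```

```text
13.6 loc mm [ 29.06 -36.5 ] z 0.1047 F [4.6 9.5 0.2] T [ 1.54 -0.53  0.14] w 0.154
0.03623218323694001 1.6104655360500963
F tool [10.2  2.7 -0.1] [2.42576665 1.99560891 0.01027225]
```

>>> {"method": "play_rows", "body": {
  "commands": [
    [[0.003,-0.002,0,0,0,0,1],[0.003,-0.004,0,0,0,0,1],[0.003,-0.004,0,0,0,0,1],[0.003,-0.004,0,0,0,0,1]]
  ]
}}

```text
time: 14.0
tool_pos: [0.5924, 0.0189, 0.1047]
tcp_rot: [2.422, 1.994, 0.01]
wrist_force: [6.8, 3.7, -3.4]
width: 0.151
grip_force: 21.6
```

Run:
```python
from h import *
s=st(); T=R.from_rotvec(s['tcp_rot']);print('F tool',T.inv().apply(s['wrist_force']).round(1), s['tcp_rot'])
```

```text
14.0 loc mm [ 28.19 -36.35] z 0.1047 F [ 6.8  3.7 -3.4] T [ 0.52 -1.13  0.25] w 0.151
F tool [4.9 6.  3.5] [2.4217558  1.99420473 0.01009037]
```

>>> {"method": "play_rows", "body": {
  "commands": [
    [[0.001,-0.0035,0,0,0,0,1],[0.001,-0.0035,0,0,0,0,1],[0.001,-0.0035,0,0,0,0,1]]
  ]
}}

```text
time: 14.3
tool_pos: [0.5919, 0.0192, 0.1048]
tcp_rot: [2.419, 1.992, 0.013]
wrist_force: [11.8, 0.8, -6.0]
width: 0.152
grip_force: 21.5
```

Run:
```python
from h import *
s=st(); T=R.from_rotvec(s['tcp_rot']);print('F tool',T.inv().apply(s['wrist_force']).round(1), s['tcp_rot'])
```

```text
14.3 loc mm [ 27.62 -36.17] z 0.1048 F [11.8  0.8 -6. ] T [ 0.22 -1.71  0.2 ] w 0.152
F tool [ 3.1 11.4  6.1] [2.41945024 1.99247096 0.01296116]
```

The force builds with almost no motion, so the catch is at its stop. I'll open, rise straight up and check.

>>> {"method": "play_rows", "body": {
  "commands": [
    [[0,0,0,0,0,0,0.2],[0,0,0,0,0,0,0.2],[0,0,0,0,0,0,0.2],[0,0,-0.03,0,0,0,0.2],[0,0,-0.1,0,0,0,0.2],[0,0,-0.25,0,0,0,0.2],[0,0,-0.25,0,0,0,0.2],[0,0,-0.25,0,0,0,0.2]]
  ]
}}

```text
time: 15.1
tool_pos: [0.591, 0.0192, 0.2616]
tcp_rot: [2.419, 1.991, 0.016]
wrist_force: [0.2, 0.1, 0.6]
width: 0.398
grip_force: 0.0
```

>>> {"method": "play_rows", "body": {
  "commands": [
    [[0,0.25,0,0,0,0,0.2],[0,0.25,0,0,0,0,0.2],[0,0.25,0,0,0,0,0.2],[0,0.25,0,0,0,0,0.2],[0,0.25,0,0,0,0,0.2],[0,0.25,0,0,0,0,0.2]]
  ]
}}

```text
time: 15.7
tool_pos: [0.7332, -0.0094, 0.2524]
tcp_rot: [-2.425, -1.995, 0.002]
wrist_force: [-0.2, -0.8, 0.2]
width: 0.399
grip_force: 0.0
```

Run:
```python
from h import *
st()
sc=bot.read_camera('scene');tp=bot.read_camera('top')
a=cv2.resize(sc[150:250,330:470],(448,320),interpolation=cv2.INTER_CUBIC)
b=cv2.resize(tp[120:250,190:320],(320,320),interpolation=cv2.INTER_CUBIC)
cv2.imwrite('pics/g5.png',np.hstack([a,b]))
```

```text
15.7 loc mm [171.56 -29.38] z 0.2524 F [-0.2 -0.8  0.2] T [-0.03 -0.01  0.01] w 0.399
```

View pics/g5.png

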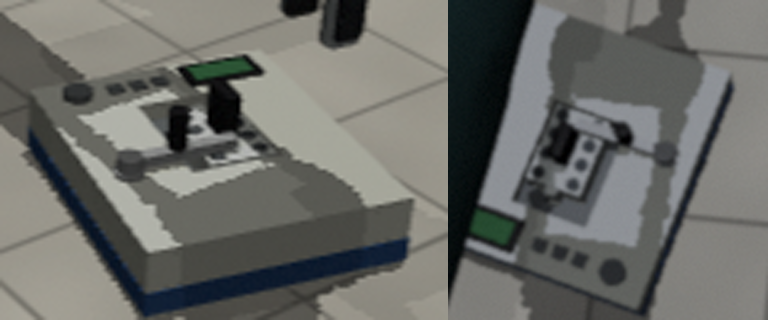

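The catch bar now runs from the pivot (scene crop 130,162; top crop 665,152) over the block's +x end, beside the fin. The block is still flush in the seat and the gripper is clear of everything, so I'll hand in.

```bash
python3 -c "
from workcell import bot
print(bot.finish_job())"
```

```text
the job is handed in; nothing more can be done
None
```

The block is seated fully home with its key in the keyway, the catch is swung to its stop over it, and the arm is clear; I handed the job in at about 16 s, with no verdict reported back.

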